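# Sort burr rings at the height gauge

## Task

Three grey burr rings have been mixed up: try every one at the blue-lipped height gauge by sliding it, gently and flat on the table (do not lift it), into the gauge's mouth. Slide each ring that fits under the lips right through, clear of them, into the green bay behind; the one that is too tall and stops at the lips goes, slid as well, fully inside the red pen. Leave the shaker, canister and cone burr where they stand.

Things in the scene. Friction and masses are not known exactly. Their poses are not given: they have to be found in the camera images.
- ring_a: pale grey ceramic flat burr ring lying on the table: outer diameter 72 mm, open bore 46 mm right through (closed fingertips fit inside and can drag the ring). Two of the three rings are 13 mm tall, one is 18 mm; which is which is not told and hard to see. 0.1 to 0.25 kg. Origin: centre of the underside, z axis up
- ring_b: second burr ring, same description as ring_a
- ring_c: third burr ring, same description as ring_a
- gauge: fixed steel height gauge; its lane runs along its own +y (about world +y), 86 mm wide between rails 16 mm high. Origin: on the table, mid-lane, under the middle of the two blue lips. Lips (body lips): y -15 to +15 mm, undersides 15.5 mm and tops 25.5 mm above the table, reaching in from both sides and leaving an open slot 48 mm wide (x -24 to +24 mm) for the fingers to pass
- pen: fixed red pen on the table for the ring that does not fit: three walls 14 mm high and 8 mm thick, open towards its own -y (about world -y), flat red floor level with the table. Inside 92 mm wide (x) and 100 mm deep (y). Origin: centre of the inner floor
- shaker: bystander: squat glass pepper shaker with chrome top, 62 mm diameter, 76 mm tall, origin under its centre
- canister: bystander: yellow plastic refill canister with white lid, 90 mm diameter, 130 mm tall, origin under its centre
- cone_burr: bystander: pale grey ceramic cone burr, 40 mm diameter, 36 mm tall, origin under its centre. (A fixed black cast iron hand press, 0.44 m tall, stands out of the way at the left, near x 0.42, y 0.60 m)
- gauge_mouth (a point): point on the table mid-lane 60 mm before the gauge's origin (its -y), where rings enter between two flared guides 14 mm high that end 45 mm before the origin, about 114 mm apart there; a ring pulled back must clear them before going sideways. A tall ring stops with its centre about 42 mm before the gauge's origin
- gauge_bay (a point): point on the table in the middle of the green bay, 112 mm past the gauge's origin (its +y). The bay has rails on both sides and ends at a cross wall with its inner face 208 mm past the gauge's origin; two rings fit in a row, a second ring may push the first along. A 13 mm ring is clear of the lips when its centre is 51 mm past the gauge's origin
- lips: the gauge's pair of blue lips, fixed to it, same origin and axes as the gauge; only a ring that is too tall touches them
Mind the look-alikes: they are no part of the job. What is shaped like the ring_a but orange or turquoise is not meant.

How it is judged:
By the outcome, as a careful person would: the job done as asked, in the order asked, and still so for the second after the job is handed in, with the robot touching nothing.
It also fails if it takes over 69 s, if anything falls off the work surface, if the arm or the gripper's body presses on something with over 40 N, if the wrist force passes 120 N, or if a joint passes its speed limit or range.

## Robot

A 6-joint arm with a two-finger parallel gripper is mounted at the origin on the work surface. World frame = base frame: x ahead of the robot, y to its left, z up, the work surface at z = 0. Lengths are in m, angles in degrees, forces in N, time in s.
With the tool pointing down it reaches from about 0.4 to 0.825 m from the base axis. Payload 7 kg.
Tool frame: the origin (TCP) lies midway between the tips of the shut fingers; the grasp point (between the pads) lies 19 mm behind it; z points along the fingers, y is the line along which they close (so a half turn about z gives the same grasp; the last joint's range is limited). The gripper opens to 88 mm and grips with 3 to 60 N. Pads are 19 mm wide; open, the fingers measure 130 mm over their backs; the gripper's body (78 mm by 193 mm) begins 47 mm behind the grasp point.
Start: joints at [87.324, 20.546, 0.682, 0, -70.136, -16.507], TCP at [0.222, 0.637, 0.227] pointing down, gripper open.
Joint ranges: [-176.03, 176.03], [-82.01, 121.73], [-58.28, 71.71], [-173.87, 95.51], [-174.79, -0.11], [-173.66, 173.66]. Speed limits (degrees/s): [136.94, 136.94, 172.46, 180, 180, 180].

## Interface

Orientations are given as [roll, pitch, yaw] about the fixed x, y, z axes, in that order (R = Rz(yaw) Ry(pitch) Rx(roll)).
In Python, from plant import get_state, optics, order gives the robot as it stands. The module is installed in compiled form; this text tells all that it offers.
- The arm moves only by the tool send_rows, never from a script. Its argument "moves" is a list of rows, each an object with "slide": the shift along the tool's x, y, z as a fraction of full scale, a list of three; "turn": the turn about the tool's z as a fraction of full scale; "gripper": the opening, from 0 (shut) to 1 (fully open). A call has exactly 5 rows; each row is the pose to reach, as a shift and turn from the pose commanded when the call began, along the tool's axes at that moment; what a row does not reach only later rows make up. Full scale, the value 1, is 150 mm for a shift and 90 degrees for a turn. A row lasts 1/12 s, in which the tool goes at most 41.7 mm and 7.16 degrees, less where a joint would pass 70% of its speed; a pose out of reach is approached as far as the arm can. A call with a number of a shift or a turn outside -1 to 1 is refused whole. A call with a gripper value outside its range is refused whole. The fingers move at their own pace and stop on an object; "newtons" is the grip in N (left out, the last holds). Time passes only in rows, so rows that repeat a pose let the fingers close, or fill a call up. It gives the time, the measured TCP pose, the force, the opening and the grip force at its end, in the units of the state.
- get_state(): the state, without advancing time (a new reading comes with each control period).
- optics.capture(name): name is "side" or "top" or "wrist"; returns a dict with "img" (420x560x3 uint8, red, green, blue), "intrinsics" (3x3 intrinsics, pixels), "dist" ([k1, k2, p1, p2, k3] as OpenCV has them; the pictures are not rectified), "origin" and "attitude" of the camera in the world. Camera axes: x right, y down, z forward; pixel columns grow to the right and rows downward; lengths in m; the calibration is good to about 2 mm. A picture is of the moment at which its call begins. There is no depth.
- order.close_job(): hands the job in; it is judged then, once.
Trained networks look in the newest picture that a camera, given by its name, has taken for a name from the list of things; names that differ only in an ending like _2 or _b are one class to them, and where a whole thing is asked for, a point or a joint stands for the part that bears it (a point fixed in the world has none). Each returns a list of dicts, best first, with "p" (0 to 1); they miss things now and then, are a little off and sometimes report something else, mostly with a low value. They report only what shows in the picture. A call takes as long as a camera call. They do not tell look-alikes from the thing itself.
- optics.look_for(camera, name): "location" ([x, y, z] in m, in world coordinates, good to about 4 mm: the middle of the surface that is visible of it).
The state is a dict: "time_s": time; "joints": joint angles; "qd": joint speeds; "joint_torque": joint torques, N m; "tcp_pos": TCP position; "eef_rot": TCP orientation; "contact_force": force on the tool from outside, world axes, zero at the start; "moment": the same for the moment, N m; "gripper_width": finger opening in m; "gripper_force": force on a finger pad.
Only numpy, scipy, OpenCV 4.12 (cv2) and the standard library are available. Lean on these libraries where they do the work, as an engineer would, in place of code of your own. Each camera call takes 0.05 s, during which the arm holds its last target. There are 200 camera calls.

## Working session

There is one attempt and no reset: what is moved stays moved. The work goes in short steps, Python scripts to look and compute and a tool call to move; the robot and the scene stay as the last step left them, time stands still between calls to the robot, and variables do not carry over. Pictures are saved under pics/ and viewed, at most 11 in all, crops included, and the job is handed in when it is done.

Besides the shell and the picture viewer there is one more tool, called after ">>>" by a JSON object that holds its "name" and its "arguments". send_rows: Moves the arm, as the interface text tells. Shift numbers are shares of 150 mm and turn numbers shares of 90 degrees, none past 1 either way. Its arguments: {"type":"object","properties":{"moves":{"type":"array"},"newtons":{"type":"number"}},"required":["moves"]}

```bash
mkdir -p pics; cat > h.py <<'E'
import numpy as np, cv2
from scipy.spatial.transform import Rotation as R
from plant import get_state, optics, order
def cap(n,f=None):
    c=optics.capture(n)
    if f: cv2.imwrite('pics/'+f,c['img'][:,:,::-1])
    return c
def att(c):
    a=np.array(c['attitude'])
    return a if a.shape==(3,3) else R.from_euler('xyz',a,degrees=True).as_matrix()
def px2w(c,uv,z=0):
    p=cv2.undistortPoints(np.array(uv,float).reshape(-1,1,2),np.array(c['intrinsics']),np.array(c['dist'])).reshape(-1,2)
    d=np.c_[p,np.ones(len(p))]@att(c).T; o=np.array(c['origin'])
    return o+d*((z-o[2])/d[:,2])[:,None]
def w2px(c,P):
    A=att(c); r=cv2.Rodrigues(A.T)[0]; t=-A.T@np.array(c['origin'])
    return cv2.projectPoints(np.array(P,float).reshape(-1,1,3),r,t,np.array(c['intrinsics']),np.array(c['dist']))[0].reshape(-1,2)
E
python3 - <<'E'
from h import *
s=get_state();print(s)
for n in('top','side'):
    c=cap(n,n+'1.png');print(n,c['origin'],c['attitude'],c['intrinsics'])
    for t in('ring_a','gauge','lips','pen','shaker','canister','cone_burr'):
        for d in optics.look_for(n,t): print(t,round(d['p'],2),np.round(d['location'],3),np.round(w2px(c,d['location'])[0]))
E
```

```text
{'time_s': 0.0, 'joints': array([ 8.73260677e+01,  2.05913182e+01,  6.33549876e-01, -1.83385681e-02,
       -7.01384745e+01, -1.65083074e+01]), 'qd': array([-0.03820205,  0.19622996,  0.01619226,  0.03218145,  0.01204484,
       -0.03077333]), 'joint_torque': array([ 8.00305043e-04, -5.82725143e+01,  2.93046194e+01,  6.99711487e+00,
        7.08613690e-03, -1.62446686e-04]), 'tcp_pos': array([0.22164661, 0.63703824, 0.22562794]), 'eef_rot': array([ 1.79902826e+02, -1.08213770e-02, -1.91884756e+01]), 'contact_force': array([-0.03772818, -0.29969719,  0.10181792]), 'moment': array([-0.00930887,  0.0110629 ,  0.02463948]), 'gripper_force': 0.0, 'gripper_width': 0.08750406619941796}
top [ 0.58224594 -0.10859377  0.8739254 ] [-176.93927914   -0.52962523  -90.85760915] [[414.18747003   0.         290.47828183]
 [  0.         414.18747003 207.85524103]
 [  0.           0.           1.        ]]
ring_a 0.85 [ 0.551 -0.231  0.011] [346. 244.]
ring_a 0.7 [ 0.55  -0.352  0.014] [404. 244.]
ring_a 0.67 [ 0.668 -0.152  0.009] [307. 189.]
ring_a 0.59 [ 0.443 -0.203  0.02 ] [334. 297.]
gauge 0.8 [ 
[... 556 characters left out ...]
6 205.51120068]
 [  0.           0.           1.        ]]
ring_a 0.97 [ 0.551 -0.239  0.019] [255. 256.]
ring_a 0.91 [ 0.546 -0.361  0.013] [264. 301.]
ring_a 0.91 [ 0.55  -0.466  0.014] [278. 345.]
ring_a 0.84 [ 0.672 -0.159  0.014] [302. 225.]
ring_a 0.63 [ 0.442 -0.204  0.015] [201. 254.]
gauge 0.82 [0.61  0.223 0.001] [247. 149.]
gauge 0.58 [0.441 0.156 0.001] [189. 169.]
lips 0.59 [0.652 0.112 0.027] [269. 159.]
lips 0.53 [ 0.668 -0.16   0.013] [300. 226.]
pen 0.96 [0.44  0.152 0.001] [188. 170.]
shaker 0.93 [ 0.427 -0.388  0.051] [201. 309.]
canister 0.73 [ 0.689 -0.4    0.094] [346. 273.]
cone_burr 0.62 [0.792 0.019 0.017] [330. 175.]
cone_burr 0.32 [ 0.43  -0.385  0.051] [202. 308.]
```

View pics/top1.png

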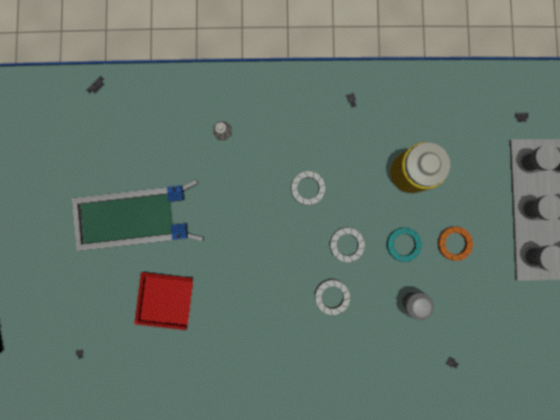

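View pics/side1.png

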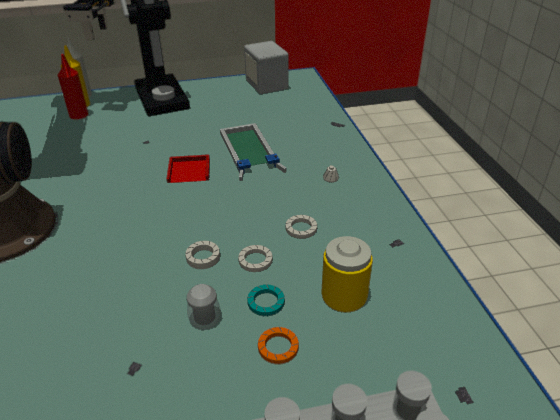

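```bash
python3 - <<'E'
from h import *
c=cap('top'); im=c['img']; h=cv2.cvtColor(im,cv2.COLOR_RGB2HSV)
H,S,V=[h[...,i].astype(int) for i in range(3)]
for n,(u,v) in dict(p1=(308,188),p2=(347,245),p3=(333,297)).items():
    m=((S<60)&(V>95)).astype(np.uint8); k=np.zeros_like(m); cv2.circle(k,(u,v),24,1,-1); m&=k
    e=cv2.fitEllipse(max(cv2.findContours(m,0,2)[0],key=len)); print(n,e,[px2w(c,e[0],z)[0].round(4) for z in(.010,.018)])
    q=px2w(c,np.array([(e[0][0]-e[1][0]/2,e[0][1]),(e[0][0]+e[1][0]/2,e[0][1])]),.013);print('dia',np.linalg.norm(q[0]-q[1]))
m=((abs(H-112)<14)&(S>140)&(V>50)).astype(np.uint8); m[:160]=0;m[260:]=0;m[:,:150]=0;m[:,210:]=0
n,l,st,ce=cv2.connectedComponentsWithStats(m)
for i in range(1,n):
    if st[i,4]>30: print('lip',st[i],ce[i],px2w(c,ce[i],.0255)[0].round(4))
for nm,m,z in(('bay',(abs(H-70)<20)&(S>110)&(V<110),0),('red',((H<8)|(H>172))&(S>150),.0)):
    m=m.astype(np.uint8); m[:,230:]=0; m[:165]=0; m[345:]=0; m[:,:60]=0
    cs=max(cv2.findContours(m,0,2)[0],key=cv2.contourArea); r=cv2.minAreaRect(cs); print(nm,r); b=px2w(c,cv2.boxPoints(r),z);print(b.round(4),b.mean(0))
crop=im[170:320,60:480]
a=cv2.resize(im[180:335,60:260],None,fx=3.5,fy=3.5,interpolation=3); b=cv2.resize(im[165:320,280:480],None,fx=3.5,fy=3.5,interpolation=3)
cv2.imwrite('pics/crop_g.png',a[:,:,::-1]);cv2.imwrite('pics/crop_r.png',b[:,:,::-1])
E
```

```text
p1 ((308.0, 188.0), (47.03288269042969, 47.03288269042969), 0.0) [array([ 0.6694, -0.1546,  0.01  ]), array([ 0.6686, -0.1542,  0.018 ])]
dia 0.09827303365445592
p2 ((347.0290832519531, 245.0306854248047), (46.90193557739258, 47.08034133911133), 46.3618049621582) [array([ 0.5491, -0.2339,  0.01  ]), array([ 0.5494, -0.2328,  0.018 ])]
dia 0.09762444697456092
p3 ((332.9774169921875, 297.0263977050781), (46.924896240234375, 47.071903228759766), 131.049072265625) [array([ 0.4421, -0.2025,  0.01  ]), array([ 0.4434, -0.2016,  0.018 ])]
dia 0.09700452587528685
lip [168 186  15  16 187] [174.79144385 193.56684492] [0.6603 0.1202 0.0255]
lip [171 224  16  15 187] [178.41176471 230.45454545] [0.5845 0.1128 0.0255]
bay ((126.88726806640625, 218.0911102294922), (37.639862060546875, 87.39208221435547), 83.33334350585938)
[[0.6425 0.3263 0.    ]
 [0.6613 0.1412 0.    ]
 [0.5821 0.132  0.    ]
 [0.5632 0.3161 0.    ]] [0.61227442 0.22889599 0.        ]
red ((163.50001525878906, 300.5000305175781), (51.97054672241211, 51.97054672241211), 7.125016689300537)
[[0.3925 0.2121 0.    ]
 [0.4996 0.1985 0.    ]
 [0.4848 0.0901 0.    ]
 [0.378  0.1042 0.    ]] [0.43872903 0.15123414 0.        ]
```

View pics/crop_g.png

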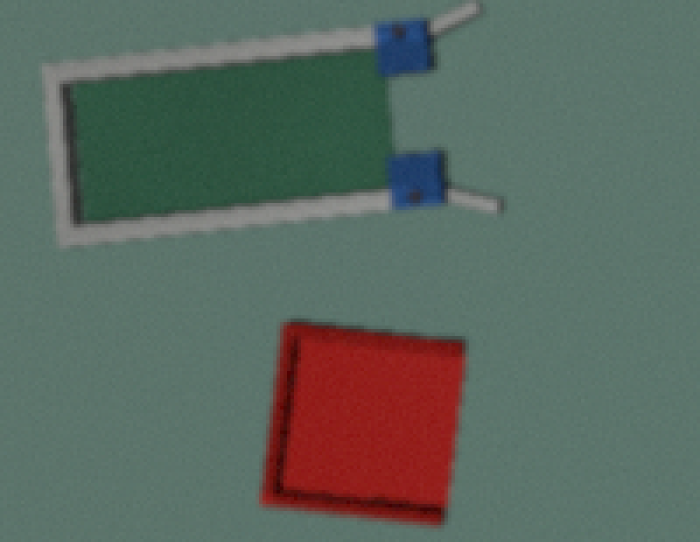

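View pics/crop_r.png

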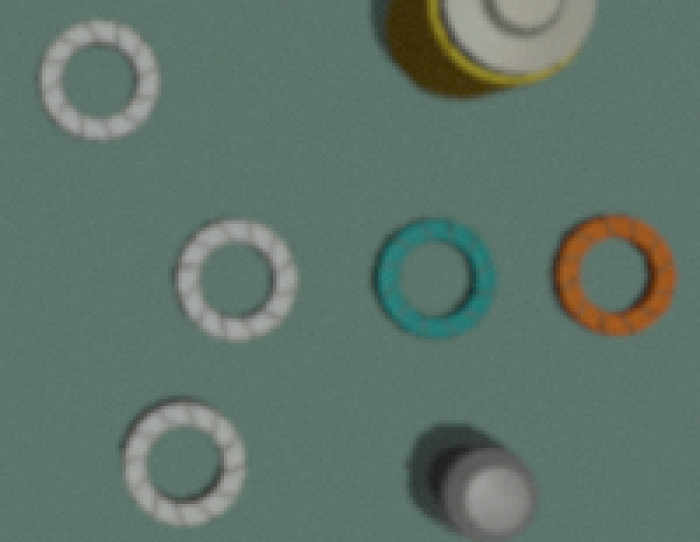

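```bash
cat >> h.py <<'E'
def rings(c,pts,z=.015,r=24):
    im=c['img']; S=cv2.cvtColor(im,cv2.COLOR_RGB2HSV)[...,1]; R_=im[...,0].astype(int)
    out=[]
    for u,v in pts:
        u,v=int(round(u)),int(round(v)); k=np.zeros(S.shape,np.uint8); cv2.circle(k,(u,v),r,1,-1)
        vals=R_[k>0].astype(np.uint8); t=cv2.threshold(vals.reshape(-1,1),0,255,cv2.THRESH_OTSU)[0]
        m=((R_>t)&(k>0)).astype(np.uint8)
        n,l,st,_=cv2.connectedComponentsWithStats(m); i=1+np.argmax(st[1:,4]); m=(l==i).astype(np.uint8)
        e=cv2.fitEllipse(cv2.convexHull(max(cv2.findContours(m,0,1)[0],key=len)))
        w=px2w(c,[e[0]],z)[0]; sc=e[1][1]/c['intrinsics'][0][0]*(c['origin'][2]-z)
        out.append((np.round(e[0],1),w.round(4),round(sc,4)))
    return out
E
python3 - <<'E'
from h import *
for n,P in(('top',[(308,188),(347,245),(333,297)]),('side',[(301,226),(255,258),(203,254)])):
    c=cap(n)
    for x in rings(c,P): print(n,x)
c=cap('wrist','w0.png')
E
```

```text
top (array([308.1, 187.4]), array([ 0.6701, -0.1546,  0.015 ]), np.float64(0.0702))
top (array([347.4, 244.7]), array([ 0.5499, -0.234 ,  0.015 ]), np.float64(0.0713))
top (array([332.5, 297.4]), array([ 0.4423, -0.201 ,  0.015 ]), np.float64(0.0718))
side (array([301. , 224.3]), array([ 0.6704, -0.1556,  0.015 ]), np.float64(0.0446))
side (array([254.9, 256. ]), array([ 0.5508, -0.2352,  0.015 ]), np.float64(0.0478))
side (array([201.8, 251.7]), array([ 0.4435, -0.1966,  0.015 ]), np.float64(0.0477))
```

View pics/w0.png

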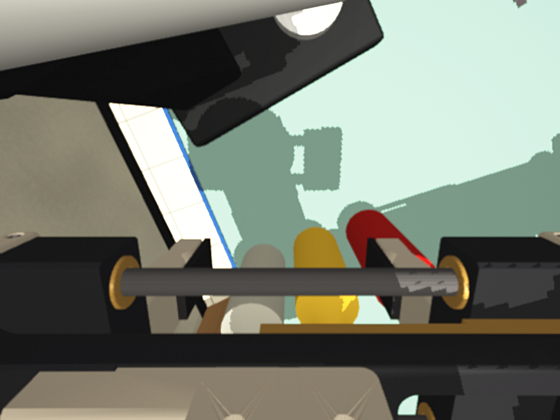

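>>> {"name": "send_rows", "arguments": {"moves": [{"slide":[0.34,0.97,0],"turn":-0.277,"gripper":0},{"slide":[0.34,0.97,0],"turn":-0.277,"gripper":0},{"slide":[0.34,0.97,0],"turn":-0.277,"gripper":0},{"slide":[0.34,0.97,0],"turn":-0.277,"gripper":0},{"slide":[0.34,0.97,0],"turn":-0.277,"gripper":0}]}}

```text
time_s: 1.42
tcp_pos: [0.222, 0.4783, 0.2274]
eef_rot: [-180.0, 0.0, 5.9]
contact_force: [-0.3, 0.7, -0.1]
gripper_width: 0.0598
gripper_force: 0.0
```

>>> {"name": "send_rows", "arguments": {"moves": [{"slide":[0.57,1,0],"turn":0,"gripper":0},{"slide":[0.57,1,0],"turn":0,"gripper":0},{"slide":[0.57,1,0],"turn":0,"gripper":0},{"slide":[0.57,1,0],"turn":0,"gripper":0},{"slide":[0.57,1,0],"turn":0,"gripper":0}]}}

```text
time_s: 1.83
tcp_pos: [0.3239, 0.3384, 0.227]
eef_rot: [180.0, -0.0, 5.6]
contact_force: [0.2, 0.3, -0.2]
gripper_width: 0.0265
gripper_force: 0.0
```

>>> {"name": "send_rows", "arguments": {"moves": [{"slide":[0.57,1,0],"turn":0,"gripper":0},{"slide":[0.57,1,0],"turn":0,"gripper":0},{"slide":[0.57,1,0],"turn":0,"gripper":0},{"slide":[0.57,1,0],"turn":0,"gripper":0},{"slide":[0.57,1,0],"turn":0,"gripper":0}]}}

```text
time_s: 2.25
tcp_pos: [0.4244, 0.1978, 0.2268]
eef_rot: [180.0, -0.0, 5.5]
contact_force: [0.5, 1.1, 0.5]
gripper_width: 0.0005
gripper_force: 0.0
```

>>> {"name": "send_rows", "arguments": {"moves": [{"slide":[0.57,1,0.3],"turn":0,"gripper":0},{"slide":[0.57,1,0.3],"turn":0,"gripper":0},{"slide":[0.57,1,0.3],"turn":0,"gripper":0},{"slide":[0.57,1,0.3],"turn":0,"gripper":0},{"slide":[0.57,1,0.3],"turn":0,"gripper":0}]}}

```text
time_s: 2.67
tcp_pos: [0.5238, 0.0578, 0.1798]
eef_rot: [179.9, 0.1, 5.6]
contact_force: [-0.2, 0.8, -0.0]
gripper_width: 0.0006
gripper_force: 0.0
```

>>> {"name": "send_rows", "arguments": {"moves": [{"slide":[0.57,1,0.3],"turn":0,"gripper":0},{"slide":[0.57,1,0.3],"turn":0,"gripper":0},{"slide":[0.57,1,0.3],"turn":0,"gripper":0},{"slide":[0.57,1,0.3],"turn":0,"gripper":0},{"slide":[0.57,1,0.3],"turn":0,"gripper":0}]}}

```text
time_s: 3.08
tcp_pos: [0.6242, -0.0831, 0.1342]
eef_rot: [180.0, 0.1, 5.6]
contact_force: [-0.4, 1.3, -0.7]
gripper_width: 0.0004
gripper_force: 0.0
```

>>> {"name": "send_rows", "arguments": {"moves": [{"slide":[0.26,0.51,0.55],"turn":0,"gripper":0},{"slide":[0.26,0.51,0.55],"turn":0,"gripper":0},{"slide":[0.26,0.51,0.55],"turn":0,"gripper":0},{"slide":[0.26,0.51,0.55],"turn":0,"gripper":0},{"slide":[0.26,0.51,0.55],"turn":0,"gripper":0}]}}

```text
time_s: 3.5
tcp_pos: [0.668, -0.1525, 0.0513]
eef_rot: [-180.0, 0.3, 5.6]
contact_force: [-0.1, 0.5, 1.0]
gripper_width: 0.0004
gripper_force: 0.0
```

```bash
python3 - <<'E'
from h import *
c=cap('wrist','w1.png')
t=get_state()['tcp_pos'];print(t,w2px(c,[t,[t[0],t[1],.013],[.67,-.155,.013]]))
E
```

```text
[ 0.66879339 -0.1517289   0.053259  ] [[286.00252407 251.41796471]
 [286.42459449 226.74700667]
 [291.30397662 225.5515476 ]]
```

View pics/w1.png

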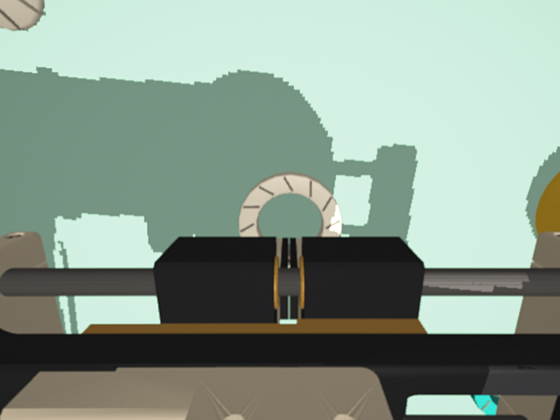

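>>> {"name": "send_rows", "arguments": {"moves": [{"slide":[0.005,0.02,0.07],"turn":0,"gripper":0},{"slide":[0.005,0.02,0.14],"turn":0,"gripper":0},{"slide":[0.005,0.02,0.2],"turn":0,"gripper":0},{"slide":[0.005,0.02,0.25],"turn":0,"gripper":0},{"slide":[0.005,0.02,0.27],"turn":0,"gripper":0}]}}

```text
time_s: 3.97
tcp_pos: [0.6692, -0.1539, 0.0123]
eef_rot: [-180.0, 0.1, 5.8]
contact_force: [-0.5, 0.9, -0.5]
gripper_width: 0.0005
gripper_force: 0.0
```

>>> {"name": "send_rows", "arguments": {"moves": [{"slide":[0,0,0.025],"turn":0,"gripper":0},{"slide":[0,0,0.045],"turn":0,"gripper":0},{"slide":[-0.01,-0.04,0.045],"turn":0,"gripper":0},{"slide":[-0.02,-0.1,0.045],"turn":0,"gripper":0},{"slide":[-0.03,-0.18,0.045],"turn":0,"gripper":0}]}}

```text
time_s: 4.38
tcp_pos: [0.6628, -0.1278, 0.007]
eef_rot: [180.0, -0.0, 5.7]
contact_force: [0.8, -1.0, -1.1]
gripper_width: 0.0
gripper_force: 0.3
```

>>> {"name": "send_rows", "arguments": {"moves": [{"slide":[-0.02,-0.09,0],"turn":0,"gripper":0},{"slide":[-0.04,-0.18,0],"turn":0,"gripper":0},{"slide":[-0.06,-0.27,0],"turn":0,"gripper":0},{"slide":[-0.08,-0.36,0],"turn":0,"gripper":0},{"slide":[-0.1,-0.45,0],"turn":0,"gripper":0}]}}

```text
time_s: 4.8
tcp_pos: [0.6406, -0.0608, 0.007]
eef_rot: [-180.0, -0.0, 5.8]
contact_force: [-0.0, 0.0, -0.2]
gripper_width: 0.0006
gripper_force: 0.4
```

```bash
cat >> h.py <<'E'
G=np.array([.6229,.117]); th=np.radians(5.7); RG=np.array([[np.cos(th),np.sin(th)],[-np.sin(th),np.cos(th)]])
def g(p): return (RG@(np.array(p)[:2]-G)).round(4)
E
python3 - <<'E'
from h import *
s=get_state();print(s['time_s'],s['tcp_pos'],g(s['tcp_pos']),s['contact_force'],s['moment'])
c=cap('wrist','w2.png')
E
```

```text
4.8 [ 0.64063203 -0.06075173  0.00703498] [-0.     -0.1786] [-0.03858056  0.04250228 -0.18179642] [-0.26648975 -0.146159   -0.02148334]
```

View pics/w2.png

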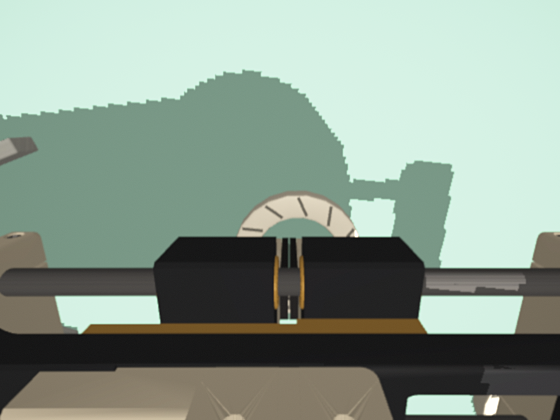

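>>> {"name": "send_rows", "arguments": {"moves": [{"slide":[0,-0.09,0],"turn":0,"gripper":0},{"slide":[0,-0.18,0],"turn":0,"gripper":0},{"slide":[0,-0.27,0],"turn":0,"gripper":0},{"slide":[0,-0.36,0],"turn":0,"gripper":0},{"slide":[0,-0.45,0],"turn":0,"gripper":0}]}}

```text
time_s: 5.27
tcp_pos: [0.6344, 0.0061, 0.0069]
eef_rot: [180.0, -0.0, 5.8]
contact_force: [0.2, -2.0, 0.4]
gripper_width: 0.0003
gripper_force: 0.7
```

>>> {"name": "send_rows", "arguments": {"moves": [{"slide":[0,-0.08,0],"turn":0,"gripper":0},{"slide":[0,-0.16,0],"turn":0,"gripper":0},{"slide":[0,-0.24,0],"turn":0,"gripper":0},{"slide":[0,-0.3,0],"turn":0,"gripper":0},{"slide":[0,-0.34,0],"turn":0,"gripper":0}]}}

```text
time_s: 5.68
tcp_pos: [0.6292, 0.0567, 0.0068]
eef_rot: [180.0, -0.0, 5.8]
contact_force: [0.8, -1.7, 0.5]
gripper_width: 0.0002
gripper_force: 0.7
```

>>> {"name": "send_rows", "arguments": {"moves": [{"slide":[0,-0.03,0],"turn":0,"gripper":0},{"slide":[0,-0.06,0],"turn":0,"gripper":0},{"slide":[0,-0.09,0],"turn":0,"gripper":0},{"slide":[0,-0.12,0],"turn":0,"gripper":0},{"slide":[0,-0.15,0],"turn":0,"gripper":0}]}}

```text
time_s: 6.1
tcp_pos: [0.627, 0.0779, 0.0068]
eef_rot: [180.0, 0.0, 5.7]
contact_force: [-0.2, -2.2, 1.5]
gripper_width: 0.0004
gripper_force: 0.8
```

>>> {"name": "send_rows", "arguments": {"moves": [{"slide":[0,-0.03,0],"turn":0,"gripper":0},{"slide":[0,-0.06,0],"turn":0,"gripper":0},{"slide":[0,-0.09,0],"turn":0,"gripper":0},{"slide":[0,-0.12,0],"turn":0,"gripper":0},{"slide":[0,-0.15,0],"turn":0,"gripper":0}]}}

```text
time_s: 6.52
tcp_pos: [0.6248, 0.1006, 0.0068]
eef_rot: [180.0, 0.0, 5.7]
contact_force: [0.4, -1.0, 1.2]
gripper_width: 0.0002
gripper_force: 0.8
```

>>> {"name": "send_rows", "arguments": {"moves": [{"slide":[0,-0.06,0],"turn":0,"gripper":0},{"slide":[0,-0.12,0],"turn":0,"gripper":0},{"slide":[0,-0.19,0],"turn":0,"gripper":0},{"slide":[0,-0.26,0],"turn":0,"gripper":0},{"slide":[0,-0.33,0],"turn":0,"gripper":0}]}}

```text
time_s: 6.93
tcp_pos: [0.6197, 0.1508, 0.0068]
eef_rot: [-180.0, -0.0, 5.8]
contact_force: [0.6, -0.6, 1.2]
gripper_width: 0.0007
gripper_force: 0.8
```

>>> {"name": "send_rows", "arguments": {"moves": [{"slide":[0,-0.07,0],"turn":0,"gripper":0},{"slide":[0,-0.14,0],"turn":0,"gripper":0},{"slide":[0,-0.21,0],"turn":0,"gripper":0},{"slide":[0,-0.28,0],"turn":0,"gripper":0},{"slide":[0,-0.35,0],"turn":0,"gripper":0}]}}

```text
time_s: 7.35
tcp_pos: [0.6144, 0.2028, 0.0068]
eef_rot: [180.0, 0.0, 5.8]
contact_force: [0.1, -1.8, 1.0]
gripper_width: 0.0004
gripper_force: 0.8
```

>>> {"name": "send_rows", "arguments": {"moves": [{"slide":[0,0,0],"turn":0,"gripper":0},{"slide":[0,0.02,-0.02],"turn":0,"gripper":0},{"slide":[0,0.02,-0.15],"turn":0,"gripper":0},{"slide":[0,0.02,-0.4],"turn":0,"gripper":0},{"slide":[0,0.02,-0.6],"turn":0,"gripper":0}]}}

```text
time_s: 7.77
tcp_pos: [0.6147, 0.1979, 0.0979]
eef_rot: [180.0, 0.1, 5.7]
contact_force: [1.8, -0.3, 0.6]
gripper_width: 0.0002
gripper_force: 0.0
```

```bash
python3 - <<'E'
from h import *
s=get_state();print(s['time_s'],s['tcp_pos'],g(s['tcp_pos']),s['contact_force'])
c=cap('top')
for n in('top','side'):
  cap(n)
  for d in optics.look_for(n,'ring_a'): print(n,round(d['p'],2),np.round(d['location'],3),g(d['location']))
c=cap('top','t2.png')
E
```

```text
7.7667 [0.61467445 0.19785326 0.09792469] [-0.0002  0.0813] [ 1.82063232 -0.30273858  0.62470899]
top 0.88 [ 0.443 -0.2    0.013] [-0.2102 -0.2978]
top 0.86 [ 0.55  -0.462  0.01 ] [-0.1295 -0.5686]
top 0.68 [ 0.55  -0.353  0.014] [-0.1193 -0.4602]
top 0.66 [ 0.551 -0.234  0.01 ] [-0.1063 -0.3418]
top 0.66 [0.589 0.21  0.009] [-0.0243  0.0954]
side 0.93 [ 0.443 -0.205  0.016] [-0.2112 -0.3022]
side 0.68 [ 0.546 -0.359  0.014] [-0.1243 -0.4664]
side 0.68 [ 0.551 -0.461  0.014] [-0.1289 -0.5681]
side 0.66 [0.615 0.19  0.013] [-0.0005  0.0738]
side 0.59 [ 0.553 -0.243  0.017] [-0.1053 -0.3509]
```

>>> {"name": "send_rows", "arguments": {"moves": [{"slide":[-0.24,0.94,0],"turn":0,"gripper":0},{"slide":[-0.24,0.94,0],"turn":0,"gripper":0},{"slide":[-0.24,0.94,0],"turn":0,"gripper":0},{"slide":[-0.24,0.94,0],"turn":0,"gripper":0},{"slide":[-0.24,0.94,0],"turn":0,"gripper":0}]}}

```text
time_s: 8.48
tcp_pos: [0.5909, 0.0505, 0.0954]
eef_rot: [180.0, 0.2, 5.5]
contact_force: [0.2, 1.3, -0.7]
gripper_width: 0.0003
gripper_force: 0.0
```

>>> {"name": "send_rows", "arguments": {"moves": [{"slide":[-0.24,0.94,0],"turn":0,"gripper":0},{"slide":[-0.24,0.94,0],"turn":0,"gripper":0},{"slide":[-0.24,0.94,0],"turn":0,"gripper":0},{"slide":[-0.24,0.94,0],"turn":0,"gripper":0},{"slide":[-0.24,0.94,0],"turn":0,"gripper":0}]}}

```text
time_s: 8.9
tcp_pos: [0.5695, -0.0926, 0.0954]
eef_rot: [180.0, 0.2, 5.5]
contact_force: [1.0, 0.3, 0.2]
gripper_width: 0.0005
gripper_force: 0.0
```

>>> {"name": "send_rows", "arguments": {"moves": [{"slide":[-0.24,0.95,0.3],"turn":0,"gripper":0},{"slide":[-0.24,0.95,0.3],"turn":0,"gripper":0},{"slide":[-0.24,0.95,0.3],"turn":0,"gripper":0},{"slide":[-0.24,0.95,0.3],"turn":0,"gripper":0},{"slide":[-0.24,0.95,0.3],"turn":0,"gripper":0}]}}

```text
time_s: 9.32
tcp_pos: [0.547, -0.2378, 0.0484]
eef_rot: [-179.9, 0.3, 5.5]
contact_force: [0.1, 0.2, 0.8]
gripper_width: 0.0006
gripper_force: 0.0
```

```bash
python3 - <<'E'
from h import *
s=get_state();print(s['time_s'],s['tcp_pos'],g(s['tcp_pos']),'ring2',g([.55,-.2345]))
E
```

```text
9.3167 [ 0.54703906 -0.23776423  0.04838288] [-0.1107 -0.3455] ring2 [-0.1075 -0.3425]
```

>>> {"name": "send_rows", "arguments": {"moves": [{"slide":[0.02,-0.02,0.06],"turn":0,"gripper":0},{"slide":[0.02,-0.02,0.12],"turn":0,"gripper":0},{"slide":[0.02,-0.02,0.15],"turn":0,"gripper":0},{"slide":[0.02,-0.02,0.16],"turn":0,"gripper":0},{"slide":[0.02,-0.02,0.16],"turn":0,"gripper":0}]}}

```text
time_s: 9.73
tcp_pos: [0.5525, -0.2301, 0.0271]
eef_rot: [-180.0, 0.1, 5.8]
contact_force: [0.4, -0.5, -0.1]
gripper_width: 0.0005
gripper_force: 0.0
```

>>> {"name": "send_rows", "arguments": {"moves": [{"slide":[-0.02,0.03,0],"turn":0,"gripper":0},{"slide":[-0.02,0.03,0],"turn":0,"gripper":0},{"slide":[-0.02,0.03,0.05],"turn":0,"gripper":0},{"slide":[-0.02,0.03,0.1],"turn":0,"gripper":0},{"slide":[-0.02,0.03,0.1],"turn":0,"gripper":0}]}}

```text
time_s: 10.15
tcp_pos: [0.549, -0.2358, 0.0112]
eef_rot: [-180.0, 0.1, 5.7]
contact_force: [-0.7, -0.5, 0.8]
gripper_width: 0.0003
gripper_force: 0.0
```

```bash
python3 - <<'E'
from h import *
s=get_state();print(s['time_s'],s['tcp_pos'],g(s['tcp_pos']),s['contact_force'],'ring2',g([.55,-.2345]))
E
```

```text
10.15 [ 0.54898373 -0.23575822  0.01117116] [-0.1086 -0.3437] [-0.72968547 -0.54579156  0.77987988] ring2 [-0.1075 -0.3425]
```

>>> {"name": "send_rows", "arguments": {"moves": [{"slide":[0,0,0.015],"turn":0,"gripper":0},{"slide":[0,0,0.03],"turn":0,"gripper":0},{"slide":[0.05,-0.04,0.03],"turn":0,"gripper":0},{"slide":[0.12,-0.1,0.03],"turn":0,"gripper":0},{"slide":[0.2,-0.16,0.03],"turn":0,"gripper":0}]}}

```text
time_s: 10.57
tcp_pos: [0.5782, -0.2084, 0.0084]
eef_rot: [180.0, 0.0, 5.7]
contact_force: [-0.3, -2.4, -0.6]
gripper_width: 0.0009
gripper_force: 0.4
```

>>> {"name": "send_rows", "arguments": {"moves": [{"slide":[0.06,-0.07,0],"turn":0,"gripper":0},{"slide":[0.12,-0.15,0],"turn":0,"gripper":0},{"slide":[0.18,-0.22,0],"turn":0,"gripper":0},{"slide":[0.24,-0.3,0],"turn":0,"gripper":0},{"slide":[0.3,-0.37,0],"turn":0,"gripper":0}]}}

```text
time_s: 10.98
tcp_pos: [0.6175, -0.1476, 0.0084]
eef_rot: [-180.0, 0.0, 5.8]
contact_force: [0.1, -0.8, -0.5]
gripper_width: 0.0002
gripper_force: 0.6
```

>>> {"name": "send_rows", "arguments": {"moves": [{"slide":[0.06,-0.08,0],"turn":0,"gripper":0},{"slide":[0.12,-0.16,0],"turn":0,"gripper":0},{"slide":[0.18,-0.24,0],"turn":0,"gripper":0},{"slide":[0.22,-0.32,0],"turn":0,"gripper":0},{"slide":[0.22,-0.4,0],"turn":0,"gripper":0}]}}

```text
time_s: 11.4
tcp_pos: [0.6451, -0.0849, 0.0083]
eef_rot: [180.0, -0.1, 5.8]
contact_force: [0.2, -1.5, 1.1]
gripper_width: 0.0005
gripper_force: 0.7
```

```bash
python3 - <<'E'
from h import *
s=get_state();print(s['time_s'],s['tcp_pos'],g(s['tcp_pos']),s['contact_force'])
c=cap('side');
for d in optics.look_for('side','ring_a'): print(round(d['p'],2),np.round(d['location'],3),g(d['location']))
E
```

```text
11.4 [ 0.64505554 -0.08493818  0.00830539] [ 0.002  -0.2031] [ 0.21033708 -1.54563739  1.13042694]
0.78 [ 0.631 -0.113  0.018] [-0.0145 -0.2301]
0.74 [0.607 0.202 0.014] [-0.0069  0.0866]
0.69 [ 0.552 -0.464  0.013] [-0.1281 -0.5709]
0.64 [ 0.545 -0.36   0.013] [-0.1253 -0.467 ]
0.56 [ 0.444 -0.205  0.015] [-0.2104 -0.3027]
```

>>> {"name": "send_rows", "arguments": {"moves": [{"slide":[-0.01,-0.09,0],"turn":0,"gripper":0},{"slide":[-0.01,-0.18,0],"turn":0,"gripper":0},{"slide":[-0.01,-0.27,0],"turn":0,"gripper":0},{"slide":[-0.01,-0.36,0],"turn":0,"gripper":0},{"slide":[-0.01,-0.45,0],"turn":0,"gripper":0}]}}

```text
time_s: 11.92
tcp_pos: [0.635, -0.018, 0.0084]
eef_rot: [-180.0, -0.0, 5.8]
contact_force: [-0.5, -0.5, 0.3]
gripper_width: 0.0003
gripper_force: 0.4
```

>>> {"name": "send_rows", "arguments": {"moves": [{"slide":[0,-0.1,0],"turn":0,"gripper":0},{"slide":[0,-0.2,0],"turn":0,"gripper":0},{"slide":[0,-0.3,0],"turn":0,"gripper":0},{"slide":[0,-0.4,0],"turn":0,"gripper":0},{"slide":[0,-0.47,0],"turn":0,"gripper":0}]}}

```text
time_s: 12.33
tcp_pos: [0.6281, 0.0529, 0.0084]
eef_rot: [-180.0, -0.0, 5.8]
contact_force: [-0.4, -1.1, -0.3]
gripper_width: 0.0003
gripper_force: 0.5
```

>>> {"name": "send_rows", "arguments": {"moves": [{"slide":[0,-0.04,0],"turn":0,"gripper":0},{"slide":[0,-0.08,0],"turn":0,"gripper":0},{"slide":[0,-0.11,0],"turn":0,"gripper":0},{"slide":[0,-0.14,0],"turn":0,"gripper":0},{"slide":[0,-0.17,0],"turn":0,"gripper":0}]}}

```text
time_s: 12.75
tcp_pos: [0.6257, 0.0762, 0.0083]
eef_rot: [180.0, 0.0, 5.7]
contact_force: [0.6, -1.0, 0.1]
gripper_width: 0.001
gripper_force: 0.6
```

>>> {"name": "send_rows", "arguments": {"moves": [{"slide":[0,-0.02,0],"turn":0,"gripper":0},{"slide":[0,-0.04,0],"turn":0,"gripper":0},{"slide":[0,-0.06,0],"turn":0,"gripper":0},{"slide":[0,-0.08,0],"turn":0,"gripper":0},{"slide":[0,-0.1,0],"turn":0,"gripper":0}]}}

```text
time_s: 13.17
tcp_pos: [0.6241, 0.0912, 0.0083]
eef_rot: [-180.0, 0.0, 5.7]
contact_force: [0.3, -1.4, 0.7]
gripper_width: 0.0003
gripper_force: 0.5
```

>>> {"name": "send_rows", "arguments": {"moves": [{"slide":[0,-0.04,0],"turn":0,"gripper":0},{"slide":[0,-0.08,0],"turn":0,"gripper":0},{"slide":[0,-0.12,0],"turn":0,"gripper":0},{"slide":[0,-0.16,0],"turn":0,"gripper":0},{"slide":[0,-0.2,0],"turn":0,"gripper":0}]}}

```text
time_s: 13.58
tcp_pos: [0.6211, 0.1217, 0.0083]
eef_rot: [180.0, 0.0, 5.8]
contact_force: [0.2, -1.4, 0.5]
gripper_width: 0.0013
gripper_force: 0.5
```

>>> {"name": "send_rows", "arguments": {"moves": [{"slide":[0,-0.05,0],"turn":0,"gripper":0},{"slide":[0,-0.1,0],"turn":0,"gripper":0},{"slide":[0,-0.15,0],"turn":0,"gripper":0},{"slide":[0,-0.2,0],"turn":0,"gripper":0},{"slide":[0,-0.25,0],"turn":0,"gripper":0}]}}

```text
time_s: 14.0
tcp_pos: [0.6173, 0.1589, 0.0083]
eef_rot: [180.0, 0.0, 5.8]
contact_force: [0.3, -2.2, -0.2]
gripper_width: 0.0004
gripper_force: 1.0
```

>>> {"name": "send_rows", "arguments": {"moves": [{"slide":[0,-0.06,0],"turn":0,"gripper":0},{"slide":[0,-0.12,0],"turn":0,"gripper":0},{"slide":[0,-0.18,0],"turn":0,"gripper":0},{"slide":[0,-0.24,0],"turn":0,"gripper":0},{"slide":[0,-0.29,0],"turn":0,"gripper":0}]}}

```text
time_s: 14.42
tcp_pos: [0.6129, 0.2027, 0.0083]
eef_rot: [-180.0, 0.0, 5.8]
contact_force: [-0.7, -2.4, 0.2]
gripper_width: 0.0006
gripper_force: 1.0
```

>>> {"name": "send_rows", "arguments": {"moves": [{"slide":[0,0,0],"turn":0,"gripper":0},{"slide":[0,0.02,-0.02],"turn":0,"gripper":0},{"slide":[0,0.02,-0.15],"turn":0,"gripper":0},{"slide":[0,0.02,-0.4],"turn":0,"gripper":0},{"slide":[0,0.02,-0.6],"turn":0,"gripper":0}]}}

```text
time_s: 14.83
tcp_pos: [0.6134, 0.198, 0.0997]
eef_rot: [180.0, 0.0, 5.7]
contact_force: [1.0, 1.2, 0.2]
gripper_width: 0.0003
gripper_force: 0.0
```

```bash
python3 - <<'E'
from h import *
s=get_state();print(s['time_s'],s['tcp_pos'],g(s['tcp_pos']),s['contact_force'])
for n in('top','side'):
  c=cap(n)
  for d in optics.look_for(n,'ring_a'): print(n,round(d['p'],2),np.round(d['location'],3),g(d['location']))
E
```

```text
14.8333 [0.61336265 0.19798157 0.09965165] [-0.0014  0.0815] [0.9852959  1.17710099 0.17898156]
top 0.87 [ 0.55  -0.459  0.012] [-0.1295 -0.5659]
top 0.6 [ 0.548 -0.353  0.012] [-0.1215 -0.4606]
top 0.56 [ 0.444 -0.203  0.016] [-0.2101 -0.301 ]
side 0.88 [ 0.549 -0.464  0.016] [-0.1314 -0.5709]
side 0.87 [ 0.444 -0.208  0.018] [-0.2104 -0.3061]
side 0.76 [0.611 0.27  0.014] [0.0037 0.1535]
side 0.6 [ 0.546 -0.361  0.014] [-0.1242 -0.4679]
side 0.53 [0.61  0.192 0.017] [-0.0052  0.0757]
side 0.19 [0.791 0.018 0.014] [ 0.1571 -0.1148]
```

>>> {"name": "send_rows", "arguments": {"moves": [{"slide":[-0.47,0.85,0],"turn":0,"gripper":0},{"slide":[-0.47,0.85,0],"turn":0,"gripper":0},{"slide":[-0.47,0.85,0],"turn":0,"gripper":0},{"slide":[-0.47,0.85,0],"turn":0,"gripper":0},{"slide":[-0.47,0.85,0],"turn":0,"gripper":0}]}}

```text
time_s: 15.45
tcp_pos: [0.5528, 0.0606, 0.0973]
eef_rot: [180.0, 0.2, 5.5]
contact_force: [-0.7, -0.6, -0.4]
gripper_width: 0.0007
gripper_force: 0.0
```

>>> {"name": "send_rows", "arguments": {"moves": [{"slide":[-0.47,0.85,0],"turn":0,"gripper":0},{"slide":[-0.47,0.85,0],"turn":0,"gripper":0},{"slide":[-0.47,0.85,0],"turn":0,"gripper":0},{"slide":[-0.47,0.85,0],"turn":0,"gripper":0},{"slide":[-0.47,0.85,0],"turn":0,"gripper":0}]}}

```text
time_s: 15.87
tcp_pos: [0.4959, -0.0723, 0.0975]
eef_rot: [-180.0, 0.1, 5.5]
contact_force: [-0.6, -0.4, 0.2]
gripper_width: 0.0002
gripper_force: 0.0
```

>>> {"name": "send_rows", "arguments": {"moves": [{"slide":[-0.46,0.83,0],"turn":0,"gripper":0},{"slide":[-0.46,0.83,0],"turn":0,"gripper":0},{"slide":[-0.46,0.83,0],"turn":0,"gripper":0},{"slide":[-0.46,0.83,0],"turn":0,"gripper":0},{"slide":[-0.46,0.83,0],"turn":0,"gripper":0}]}}

```text
time_s: 16.28
tcp_pos: [0.4407, -0.2023, 0.0976]
eef_rot: [-180.0, 0.1, 5.6]
contact_force: [0.0, -0.6, 0.7]
gripper_width: 0.0001
gripper_force: 0.0
```

>>> {"name": "send_rows", "arguments": {"moves": [{"slide":[0,0,0.2],"turn":0,"gripper":0},{"slide":[0,0,0.4],"turn":0,"gripper":0},{"slide":[0,0,0.47],"turn":0,"gripper":0},{"slide":[0,0,0.47],"turn":0,"gripper":0},{"slide":[0,0,0.47],"turn":0,"gripper":0}]}}

```text
time_s: 16.7
tcp_pos: [0.4425, -0.1997, 0.0272]
eef_rot: [-180.0, 0.1, 5.8]
contact_force: [0.7, 0.5, -0.1]
gripper_width: 0.0004
gripper_force: 0.0
```

```bash
python3 - <<'E'
from h import *
s=get_state();print(s['time_s'],s['tcp_pos'],g(s['tcp_pos']),s['contact_force'],'ring3',g([.4428,-.2007]))
E
```

```text
16.7 [ 0.4424878  -0.19969424  0.02717191] [-0.211  -0.2972] [ 0.70524375  0.51280276 -0.07675033] ring3 [-0.2108 -0.2982]
```

>>> {"name": "send_rows", "arguments": {"moves": [{"slide":[0,0.005,0.04],"turn":0,"gripper":0},{"slide":[0,0.005,0.07],"turn":0,"gripper":0},{"slide":[0,0.005,0.1],"turn":0,"gripper":0},{"slide":[0,0.005,0.12],"turn":0,"gripper":0},{"slide":[0,0.005,0.13],"turn":0,"gripper":0}]}}

```text
time_s: 17.12
tcp_pos: [0.4425, -0.2008, 0.0081]
eef_rot: [-180.0, 0.0, 5.7]
contact_force: [0.2, -0.4, 0.4]
gripper_width: 0.0004
gripper_force: 0.0
```

>>> {"name": "send_rows", "arguments": {"moves": [{"slide":[0.04,-0.02,0],"turn":0,"gripper":0},{"slide":[0.1,-0.04,0],"turn":0,"gripper":0},{"slide":[0.18,-0.08,0],"turn":0,"gripper":0},{"slide":[0.26,-0.12,0],"turn":0,"gripper":0},{"slide":[0.35,-0.15,0],"turn":0,"gripper":0}]}}

```text
time_s: 17.53
tcp_pos: [0.4939, -0.1722, 0.0084]
eef_rot: [180.0, -0.0, 5.8]
contact_force: [-0.7, -0.5, -0.1]
gripper_width: 0.0003
gripper_force: 0.6
```

>>> {"name": "send_rows", "arguments": {"moves": [{"slide":[0.08,-0.03,0],"turn":0,"gripper":0},{"slide":[0.16,-0.06,0],"turn":0,"gripper":0},{"slide":[0.24,-0.09,0],"turn":0,"gripper":0},{"slide":[0.32,-0.12,0],"turn":0,"gripper":0},{"slide":[0.4,-0.15,0],"turn":0,"gripper":0}]}}

```text
time_s: 17.95
tcp_pos: [0.5509, -0.1442, 0.0082]
eef_rot: [180.0, 0.0, 5.8]
contact_force: [-1.3, -1.0, 1.1]
gripper_width: 0.0004
gripper_force: 1.0
```

>>> {"name": "send_rows", "arguments": {"moves": [{"slide":[0.08,-0.03,0],"turn":0,"gripper":0},{"slide":[0.16,-0.06,0],"turn":0,"gripper":0},{"slide":[0.24,-0.09,0],"turn":0,"gripper":0},{"slide":[0.32,-0.12,0],"turn":0,"gripper":0},{"slide":[0.4,-0.15,0],"turn":0,"gripper":0}]}}

```text
time_s: 18.37
tcp_pos: [0.6085, -0.1158, 0.0083]
eef_rot: [180.0, 0.0, 5.7]
contact_force: [-1.4, -1.4, 0.6]
gripper_width: 0.0003
gripper_force: 0.9
```

>>> {"name": "send_rows", "arguments": {"moves": [{"slide":[0.08,-0.05,0],"turn":0,"gripper":0},{"slide":[0.16,-0.1,0],"turn":0,"gripper":0},{"slide":[0.22,-0.16,0],"turn":0,"gripper":0},{"slide":[0.25,-0.23,0],"turn":0,"gripper":0},{"slide":[0.25,-0.3,0],"turn":0,"gripper":0}]}}

```text
time_s: 18.78
tcp_pos: [0.6414, -0.0666, 0.0082]
eef_rot: [180.0, -0.1, 5.8]
contact_force: [-0.1, -0.3, 0.4]
gripper_width: 0.0004
gripper_force: 0.5
```

```bash
python3 - <<'E'
from h import *
s=get_state();print(s['time_s'],s['tcp_pos'],g(s['tcp_pos']),s['contact_force'])
E
```

```text
18.7833 [ 0.64143818 -0.06657607  0.0082392 ] [ 0.0002 -0.1845] [-0.07282672 -0.34671166  0.3559805 ]
```

>>> {"name": "send_rows", "arguments": {"moves": [{"slide":[0,-0.07,0],"turn":0,"gripper":0},{"slide":[0,-0.15,0],"turn":0,"gripper":0},{"slide":[0,-0.23,0],"turn":0,"gripper":0},{"slide":[0,-0.31,0],"turn":0,"gripper":0},{"slide":[0,-0.39,0],"turn":0,"gripper":0}]}}

```text
time_s: 19.2
tcp_pos: [0.6339, -0.0083, 0.0084]
eef_rot: [-180.0, -0.0, 5.8]
contact_force: [-0.2, -1.3, -0.2]
gripper_width: 0.0002
gripper_force: 0.4
```

>>> {"name": "send_rows", "arguments": {"moves": [{"slide":[0,-0.07,0],"turn":0,"gripper":0},{"slide":[0,-0.14,0],"turn":0,"gripper":0},{"slide":[0,-0.21,0],"turn":0,"gripper":0},{"slide":[0,-0.27,0],"turn":0,"gripper":0},{"slide":[0,-0.32,0],"turn":0,"gripper":0}]}}

```text
time_s: 19.62
tcp_pos: [0.6295, 0.0392, 0.0084]
eef_rot: [180.0, -0.0, 5.8]
contact_force: [0.4, -0.3, -0.4]
gripper_width: 0.0005
gripper_force: 0.5
```

>>> {"name": "send_rows", "arguments": {"moves": [{"slide":[0,-0.03,0],"turn":0,"gripper":0},{"slide":[0,-0.06,0],"turn":0,"gripper":0},{"slide":[0,-0.09,0],"turn":0,"gripper":0},{"slide":[0,-0.12,0],"turn":0,"gripper":0},{"slide":[0,-0.14,0],"turn":0,"gripper":0}]}}

```text
time_s: 20.03
tcp_pos: [0.6274, 0.0593, 0.0083]
eef_rot: [180.0, 0.0, 5.7]
contact_force: [0.0, -1.3, 1.1]
gripper_width: 0.0003
gripper_force: 0.6
```

>>> {"name": "send_rows", "arguments": {"moves": [{"slide":[0,-0.02,0],"turn":0,"gripper":0},{"slide":[0,-0.04,0],"turn":0,"gripper":0},{"slide":[0,-0.06,0],"turn":0,"gripper":0},{"slide":[0,-0.08,0],"turn":0,"gripper":0},{"slide":[0,-0.1,0],"turn":0,"gripper":0}]}}

```text
time_s: 20.45
tcp_pos: [0.6259, 0.0742, 0.0083]
eef_rot: [-180.0, 0.0, 5.7]
contact_force: [-0.0, -0.7, 0.6]
gripper_width: 0.0002
gripper_force: 0.6
```

>>> {"name": "send_rows", "arguments": {"moves": [{"slide":[0,-0.01,0],"turn":0,"gripper":0},{"slide":[0,-0.02,0],"turn":0,"gripper":0},{"slide":[0,-0.03,0],"turn":0,"gripper":0},{"slide":[0,-0.04,0],"turn":0,"gripper":0},{"slide":[0,-0.05,0],"turn":0,"gripper":0}]}}

```text
time_s: 20.87
tcp_pos: [0.6251, 0.0814, 0.0083]
eef_rot: [180.0, 0.0, 5.7]
contact_force: [0.8, -2.1, -0.1]
gripper_width: 0.0
gripper_force: 1.3
```

>>> {"name": "send_rows", "arguments": {"moves": [{"slide":[0,-0.005,0],"turn":0,"gripper":0},{"slide":[0,-0.01,0],"turn":0,"gripper":0},{"slide":[0,-0.015,0],"turn":0,"gripper":0},{"slide":[0,-0.02,0],"turn":0,"gripper":0},{"slide":[0,-0.025,0],"turn":0,"gripper":0}]}}

```text
time_s: 21.28
tcp_pos: [0.6246, 0.0834, 0.0083]
eef_rot: [179.9, 0.1, 5.8]
contact_force: [3.0, -13.9, 0.0]
gripper_width: 0.0005
gripper_force: 5.8
```

>>> {"name": "send_rows", "arguments": {"moves": [{"slide":[0,0.04,0],"turn":0,"gripper":0},{"slide":[0,0.08,0],"turn":0,"gripper":0},{"slide":[0,0.13,0],"turn":0,"gripper":0},{"slide":[0,0.19,0],"turn":0,"gripper":0},{"slide":[0,0.25,0],"turn":0,"gripper":0}]}}

```text
time_s: 21.7
tcp_pos: [0.6287, 0.0473, 0.0083]
eef_rot: [-180.0, -0.0, 5.8]
contact_force: [-0.5, 1.4, -0.0]
gripper_width: 0.0003
gripper_force: 0.5
```

>>> {"name": "send_rows", "arguments": {"moves": [{"slide":[0,0.07,0],"turn":0,"gripper":0},{"slide":[0,0.14,0],"turn":0,"gripper":0},{"slide":[0,0.21,0],"turn":0,"gripper":0},{"slide":[0,0.27,0],"turn":0,"gripper":0},{"slide":[0,0.33,0],"turn":0,"gripper":0}]}}

```text
time_s: 22.12
tcp_pos: [0.6336, -0.0026, 0.0083]
eef_rot: [180.0, 0.0, 5.7]
contact_force: [0.5, 1.2, -0.6]
gripper_width: 0.0001
gripper_force: 0.5
```

```bash
python3 - <<'E'
from h import *
s=get_state();print(s['time_s'],s['tcp_pos'],g(s['tcp_pos']),s['contact_force'])
c=cap('side','s3.png');
for d in optics.look_for('side','ring_a'): print(round(d['p'],2),np.round(d['location'],3),g(d['location']))
E
```

```text
22.1167 [ 0.6336069  -0.00262082  0.00830922] [-0.0012 -0.1201] [ 0.53303856  1.24151222 -0.62805818]
0.97 [ 0.552 -0.462  0.013] [-0.1277 -0.5691]
0.81 [ 0.62  -0.019  0.016] [-0.0164 -0.1348]
0.8 [ 0.547 -0.362  0.012] [-0.1234 -0.4686]
0.65 [0.598 0.286 0.011] [-0.0075  0.1701]
0.48 [0.594 0.181 0.016] [-0.0224  0.067 ]
```

View pics/s3.png

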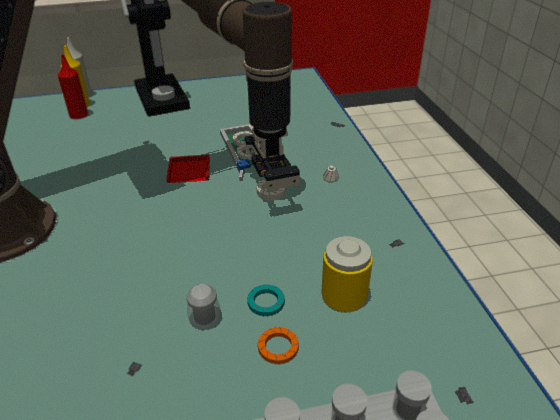

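>>> {"name": "send_rows", "arguments": {"moves": [{"slide":[-0.04,0,0],"turn":0,"gripper":0},{"slide":[-0.1,0,0],"turn":0,"gripper":0},{"slide":[-0.18,0,0],"turn":0,"gripper":0},{"slide":[-0.26,0,0],"turn":0,"gripper":0},{"slide":[-0.35,0,0],"turn":0,"gripper":0}]}}

```text
time_s: 22.63
tcp_pos: [0.5804, -0.0063, 0.0084]
eef_rot: [-180.0, -0.0, 5.8]
contact_force: [1.4, -0.7, -1.3]
gripper_width: 0.0006
gripper_force: 0.4
```

>>> {"name": "send_rows", "arguments": {"moves": [{"slide":[-0.08,0,0],"turn":0,"gripper":0},{"slide":[-0.16,0,0],"turn":0,"gripper":0},{"slide":[-0.24,0,0],"turn":0,"gripper":0},{"slide":[-0.32,0,0],"turn":0,"gripper":0},{"slide":[-0.4,0,0],"turn":0,"gripper":0}]}}

```text
time_s: 23.05
tcp_pos: [0.5203, -0.0124, 0.0085]
eef_rot: [-180.0, -0.0, 5.8]
contact_force: [-0.1, 0.2, -0.8]
gripper_width: 0.0005
gripper_force: 0.4
```

>>> {"name": "send_rows", "arguments": {"moves": [{"slide":[-0.08,-0.02,0],"turn":0,"gripper":0},{"slide":[-0.16,-0.04,0],"turn":0,"gripper":0},{"slide":[-0.24,-0.06,0],"turn":0,"gripper":0},{"slide":[-0.32,-0.08,0],"turn":0,"gripper":0},{"slide":[-0.4,-0.1,0],"turn":0,"gripper":0}]}}

```text
time_s: 23.47
tcp_pos: [0.4591, -0.0035, 0.0084]
eef_rot: [-180.0, -0.0, 5.8]
contact_force: [1.1, -0.0, -1.2]
gripper_width: 0.0003
gripper_force: 0.4
```

>>> {"name": "send_rows", "arguments": {"moves": [{"slide":[-0.07,-0.02,0],"turn":0,"gripper":0},{"slide":[-0.14,-0.04,0],"turn":0,"gripper":0},{"slide":[-0.2,-0.06,0],"turn":0,"gripper":0},{"slide":[-0.25,-0.08,0],"turn":0,"gripper":0},{"slide":[-0.28,-0.09,0],"turn":0,"gripper":0}]}}

```text
time_s: 23.88
tcp_pos: [0.4163, 0.0057, 0.0084]
eef_rot: [-180.0, -0.0, 5.8]
contact_force: [0.9, -1.3, -0.3]
gripper_width: 0.0006
gripper_force: 0.5
```

```bash
python3 - <<'E'
from h import *
s=get_state();print(s['time_s'],s['tcp_pos'],g(s['tcp_pos']),s['contact_force'],s['eef_rot'])
for n in('side','top'):
  c=cap(n,n+'4.png')
  for d in optics.look_for(n,'ring_a'): print(n,round(d['p'],2),np.round(d['location'],3),g(d['location']))
E
```

```text
23.8833 [0.41627572 0.00570294 0.00842115] [-0.2167 -0.0902] [ 0.94639628 -1.28752053 -0.31973794] [-1.79996291e+02 -4.10757834e-03  5.77053037e+00]
side 0.94 [ 0.543 -0.361  0.015] [-0.1272 -0.4678]
side 0.77 [ 0.426 -0.019  0.012] [-0.209  -0.1159]
side 0.71 [0.613 0.27  0.012] [0.0053 0.153 ]
side 0.67 [0.613 0.19  0.016] [-0.0022  0.074 ]
side 0.64 [ 0.552 -0.466  0.015] [-0.1285 -0.5733]
top 0.78 [ 0.547 -0.462  0.012] [-0.1328 -0.5681]
top 0.62 [ 0.548 -0.351  0.013] [-0.1212 -0.4581]
top 0.6 [0.616 0.198 0.01 ] [0.0009 0.0817]
top 0.59 [0.611 0.272 0.012] [0.0033 0.1553]
top 0.43 [0.45  0.004 0.019] [-0.1836 -0.0954]
```

View pics/top4.png

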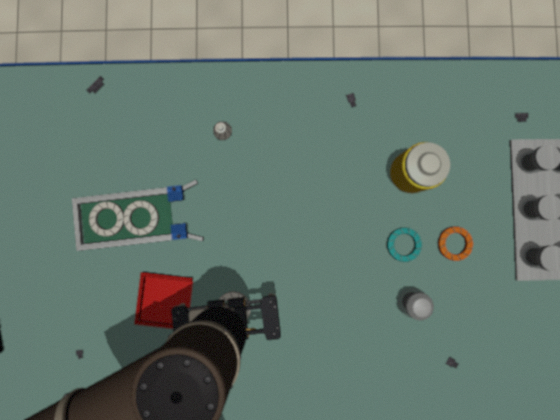

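```bash
python3 - <<'E'
from h import *
c=cap('top'); im=c['img']
print(px2w(c,[(232,292)],.018)); 
e=w2px(c,[[.4235+.036*np.cos(a),.002+.036*np.sin(a),.018] for a in np.radians([-40,-20,0,20,40])]);print(e.round(1))
cv2.imwrite('pics/c5.png',cv2.resize(im[260:350,130:290],None,fx=4.5,fy=4.5,interpolation=2)[:,:,::-1])
E
```

```text
[[0.45701693 0.00518654 0.018     ]]
[[244.9 294.7]
 [239.6 291.7]
 [233.5 290.8]
 [227.5 291.9]
 [222.3 295.1]]
```

View pics/c5.png

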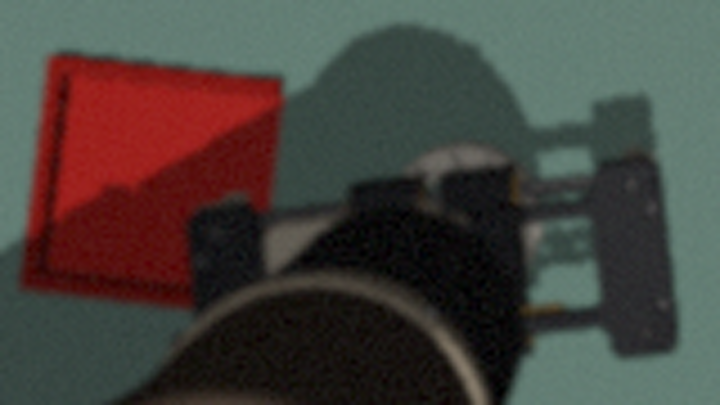

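>>> {"name": "send_rows", "arguments": {"moves": [{"slide":[0.01,-0.05,0],"turn":0,"gripper":0},{"slide":[0.03,-0.11,0],"turn":0,"gripper":0},{"slide":[0.04,-0.17,0],"turn":0,"gripper":0},{"slide":[0.06,-0.23,0],"turn":0,"gripper":0},{"slide":[0.07,-0.3,0],"turn":0,"gripper":0}]}}

```text
time_s: 24.55
tcp_pos: [0.4235, 0.0524, 0.0082]
eef_rot: [180.0, 0.0, 5.8]
contact_force: [0.5, -1.1, -0.5]
gripper_width: 0.0004
gripper_force: 0.5
```

>>> {"name": "send_rows", "arguments": {"moves": [{"slide":[0.02,-0.07,0],"turn":0,"gripper":0},{"slide":[0.04,-0.14,0],"turn":0,"gripper":0},{"slide":[0.05,-0.21,0],"turn":0,"gripper":0},{"slide":[0.07,-0.28,0],"turn":0,"gripper":0},{"slide":[0.08,-0.34,0],"turn":0,"gripper":0}]}}

```text
time_s: 24.97
tcp_pos: [0.4303, 0.1046, 0.0083]
eef_rot: [-180.0, -0.0, 5.8]
contact_force: [0.2, -1.3, -0.1]
gripper_width: 0.0005
gripper_force: 0.4
```

>>> {"name": "send_rows", "arguments": {"moves": [{"slide":[0.02,-0.06,0],"turn":0,"gripper":0},{"slide":[0.03,-0.12,0],"turn":0,"gripper":0},{"slide":[0.05,-0.18,0],"turn":0,"gripper":0},{"slide":[0.06,-0.24,0],"turn":0,"gripper":0},{"slide":[0.08,-0.3,0],"turn":0,"gripper":0}]}}

```text
time_s: 25.38
tcp_pos: [0.4374, 0.1499, 0.0083]
eef_rot: [180.0, 0.0, 5.7]
contact_force: [0.2, -0.9, -0.2]
gripper_width: 0.0004
gripper_force: 0.5
```

>>> {"name": "send_rows", "arguments": {"moves": [{"slide":[0,-0.02,0],"turn":0,"gripper":0},{"slide":[0.01,-0.04,0],"turn":0,"gripper":0},{"slide":[0.01,-0.04,0],"turn":0,"gripper":0},{"slide":[0,-0.02,0],"turn":0,"gripper":0},{"slide":[0,-0.02,-0.1],"turn":0,"gripper":0}]}}

```text
time_s: 25.8
tcp_pos: [0.4354, 0.1505, 0.0214]
eef_rot: [179.9, 0.2, 5.7]
contact_force: [-0.5, 0.2, 0.2]
gripper_width: 0.0003
gripper_force: 0.0
```

>>> {"name": "send_rows", "arguments": {"moves": [{"slide":[0,0,-0.3],"turn":0,"gripper":0},{"slide":[0,0,-0.6],"turn":0,"gripper":0},{"slide":[0.4,0.4,-0.6],"turn":0,"gripper":0},{"slide":[0.8,0.9,-0.6],"turn":0,"gripper":0},{"slide":[0.8,1,-0.6],"turn":0,"gripper":0}]}}

```text
time_s: 26.22
tcp_pos: [0.5289, 0.0657, 0.1139]
eef_rot: [-179.9, -0.3, 5.9]
contact_force: [1.4, 1.1, -0.6]
gripper_width: 0.0006
gripper_force: 0.0
```

>>> {"name": "send_rows", "arguments": {"moves": [{"slide":[0.9,0.9,0],"turn":0,"gripper":0},{"slide":[0.9,0.9,0],"turn":0,"gripper":0},{"slide":[0.9,0.9,0],"turn":0,"gripper":0},{"slide":[0.9,0.9,0],"turn":0,"gripper":0},{"slide":[0.9,0.9,0],"turn":0,"gripper":0}]}}

```text
time_s: 26.63
tcp_pos: [0.677, -0.0585, 0.1113]
eef_rot: [180.0, -0.0, 5.6]
contact_force: [1.0, 0.3, 0.6]
gripper_width: 0.0004
gripper_force: 0.0
```

```bash
python3 - <<'E'
from h import *
s=get_state();print(s['time_s'],s['tcp_pos'],s['contact_force'])
c=cap('top'); im=c['img']
for d in optics.look_for('top','ring_a'): print(round(d['p'],2),np.round(d['location'],3),g(d['location']),w2px(c,d['location'])[0].round())
cv2.imwrite('pics/c6.png',cv2.resize(im[170:340,60:250],None,fx=3.5,fy=3.5,interpolation=2)[:,:,::-1])
E
```

```text
26.6333 [ 0.67704784 -0.05851907  0.1113331 ] [0.95099161 0.26153492 0.63952476]
0.95 [0.597 0.262 0.012] [-0.0112  0.1471] [109. 225.]
0.93 [ 0.553 -0.46   0.012] [-0.1273 -0.5676] [455. 242.]
0.89 [ 0.549 -0.353  0.014] [-0.1199 -0.4603] [404. 244.]
0.78 [0.612 0.198 0.007] [-0.0027  0.0818] [140. 218.]
0.66 [0.439 0.149 0.018] [-0.1796  0.0499] [162. 302.]
```

View pics/c6.png

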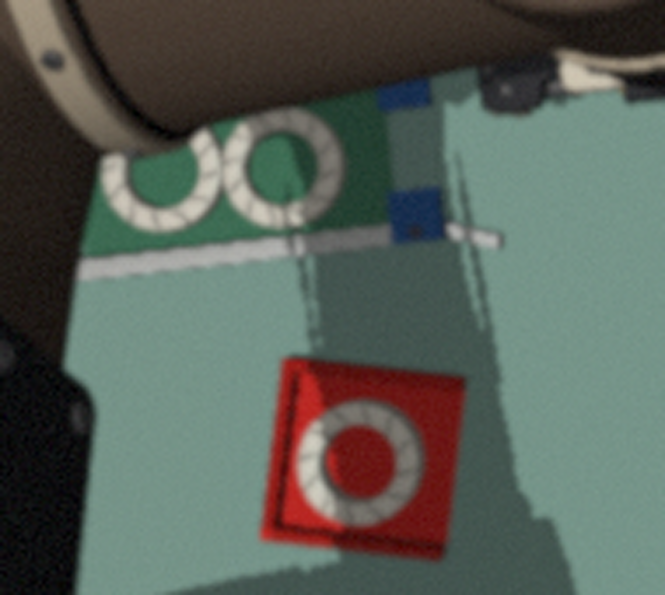

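The crop shows two rings in the green bay past the lips, at crop pixels (160,175) and (283,168). The tall ring lies fully inside the red pen at (360,463), and the gripper is clear of everything. I am handing the job in.

```bash
python3 -c "
from h import *
print(order.close_job())"
```

```text
the job is handed in; nothing more can be done
None
```

I tried all three rings at the gauge: the two 13 mm rings slid through into the green bay, the 18 mm ring stopped at the lips and is now fully inside the red pen, and the job was handed in at about 27 s.

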